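# Unstack the check weights: the largest onto the balance, the others into their holders

## Task

Take the stack of four steel disc weights apart to get ready for the balance check: set the largest weight in the middle of the balance pan, and lay each of the other three flat in the black round holder made for its size, the medium one in the largest holder, the small one in the middle-sized holder and the tiny one in the smallest. Set them down, do not drop them, and leave the loose brown bottle and the culture dish where they are.

Things in the scene. Friction and masses are not known exactly. Their poses are not given: they have to be found in the camera images.
- weight_large_center (a point): centre (half-way up) of the large weight: a plain polished steel disc, 66 mm across and 24 mm high, about 640 g, axis z up; at the start the bottom one of the stack, standing on the worktop. The four discs are stacked loosely, widest at the bottom, each up to 4 mm off the centre of the one below
- weight_medium_center (a point): centre (half-way up) of the medium weight: a plain polished steel disc, 51 mm across and 24 mm high, about 380 g, axis z up; at the start second from the bottom. The four discs are stacked loosely, widest at the bottom, each up to 4 mm off the centre of the one below
- weight_small_center (a point): centre (half-way up) of the small weight: a plain polished steel disc, 36 mm across and 24 mm high, about 190 g, axis z up; at the start third from the bottom. The four discs are stacked loosely, widest at the bottom, each up to 4 mm off the centre of the one below
- weight_tiny_center (a point): centre (half-way up) of the tiny weight: a plain polished steel disc, 22 mm across and 24 mm high, about 70 g, axis z up; at the start the top one. The four discs are stacked loosely, widest at the bottom, each up to 4 mm off the centre of the one below
- holder_medium_floor (a point): centre of the inner floor of the holder for the medium weight: a fixed shallow round black plastic tray, 75 mm across outside, with a recess 65 mm across lined in grey; the floor lies 3 mm above the worktop and the rim stands 4 mm above the floor, wall 5 mm. z up. The three holders and the stack swap places from start to start
- holder_small_floor (a point): centre of the inner floor of the holder for the small weight: a fixed shallow round black plastic tray, 60 mm across outside, with a recess 50 mm across lined in grey; the floor lies 3 mm above the worktop and the rim stands 4 mm above the floor, wall 5 mm. z up. The three holders and the stack swap places from start to start
- holder_tiny_floor (a point): centre of the inner floor of the holder for the tiny weight: a fixed shallow round black plastic tray, 46 mm across outside, with a recess 36 mm across lined in grey; the floor lies 3 mm above the worktop and the rim stands 4 mm above the floor, wall 5 mm. z up. The three holders and the stack swap places from start to start
- balance_pan (a point): centre of the upper face of the pan of the bench balance: a round flat steel pan 110 mm across, 50 mm above the worktop, rigid. The balance is a fixed white housing, 190 mm long, 140 mm wide and 38 mm high below the pan; its display is at the end nearer the robot, the pan centre is 35 mm behind the housing's centre along the point's x axis (x points from display to pan, z up)
- bottle_center (a point): centre (half-way up) of a brown reagent bottle with a dark cap, 60 mm across, 92 mm high, loose on the worktop; to be left alone
- culture_dish_center (a point): centre of a low round culture dish, clear with a pale cream filling and a lid, 58 mm across, 14 mm high, loose on the worktop; to be left alone
Not all that is in view belongs to the job. What is shaped like the part that bears weight_tiny_center but red is not meant. What is shaped like the part that bears weight_medium_center but green is not meant.

How it is judged:
By the outcome, as a careful person would: the job done as asked, in the order asked, and still so for the second after the job is handed in, with the robot touching nothing.
It also fails if it takes over 104 s, if anything falls off the work surface, if the arm or the gripper's body presses on something with over 40 N, if the wrist force passes 120 N, or if a joint passes its speed limit or range.

## Robot

A 6-joint arm with a two-finger parallel gripper is mounted at the origin on a cart in front of the work surface, level with it; the furniture and walls round the work are solid. World frame = base frame: x ahead of the robot, y to its left, z up, the work surface at z = 0. Lengths are in mm, angles in rad, forces in N, time in s.
With the tool pointing down it reaches from about 350 to 775 mm from the base axis. Payload 7.3 kg.
Tool frame: the origin (TCP) lies between the finger pads; the fingertips stand 17 mm ahead of it and the grasp point (between the pads) lies 2 mm behind it; z points along the fingers, y is the direction in which the jaws open and shut (so a half turn about z gives the same grasp; the last joint's range is limited). The gripper opens to 92 mm and grips with 3 to 60 N. Pads are 19 mm wide; open, the fingers measure 130 mm over their backs; the gripper's body (75 mm by 190 mm) begins 47 mm behind the grasp point.
Start: joints at [1.15, 0.342, 1.524, -0, 1.275, -0.146], TCP at [142.445, 505.324, 243.741] pointing down, gripper open.
Joint ranges: [-2.53, 2.53], [-0.77, 2.02], [0.04, 2.7], [-1, 4.14], [0.28, 2.66], [-3.11, 3.11]. Speed limits (rad/s): [2.57, 2.57, 3.14, 3.14, 3.14, 3.14].

## Interface

Orientations are given as [roll, pitch, yaw] about the fixed x, y, z axes, in that order (R = Rz(yaw) Ry(pitch) Rx(roll)).
In Python, from plant import get_obs, capture, get_calibration, close_job gives the robot as it stands.
- The arm moves only by the tool carry_out, never from a script. Its argument "moves" is one flat list of numbers, 7 for each row, row after row: the shift along the tool's x, y, z normalised to -1 to 1, where 1 is 40 cm, then the turn, a rotation vector about the tool's x, y, z normalised to -1 to 1, where 1 is 30 degrees, then the opening, from 0 (shut) to 1 (fully open). A call has exactly 8 rows; each row is the pose to reach, as a shift and turn from the pose measured when the call began, along the tool's axes at that moment; what a row does not reach only later rows make up. A row lasts 1/10 s, in which the tool goes at most 50 mm and 8.59 degrees, less where a joint would pass 70% of its speed; a pose out of reach is approached as far as the arm can. A call with a number of a shift or a turn outside -1 to 1 is refused whole. A call with a gripper value outside its range is refused whole. The fingers move at their own pace and stop on an object; the grip force is fixed at half the most. Time passes only in rows, so rows that repeat a pose let the fingers close, or fill a call up. It gives the time, the measured TCP pose, the force and the opening at its end, in the units of the state.
- get_obs(): the state, without advancing time (a new reading comes with each control period).
- capture(name): name is "scene" or "top" or "wrist"; returns the picture (384x512x3 uint8, red, green, blue); there is no depth.
- get_calibration(name): a dict with "vfov" (degrees; the focal length in pixels is half the picture's height over the tangent of half this angle, whatever the lens; pixels are square), "cx", "cy" (the principal point, pixels), "cam_to_world" (4x4, takes a point from camera to world coordinates). Camera axes: x right, y up, looking along -z (the intrinsics and any distortion apply to the point x, -y, -z); pixel columns grow to the right and rows downward; lengths in mm; the calibration is good to about 2 mm. A picture is of the moment at which its call begins: read the wrist's pose just before it. get_calibration takes no time and is no camera call; for the wrist camera it gives the pose at the moment of the call.
- close_job(): hands the job in, once; it reports no verdict.
The state is a dict: "time": time; "joint_positions": joint angles; "dq": joint speeds; "tau": joint torques, N m; "tool_pos": TCP position; "tcp_rot": TCP orientation; "contact_force": force on the tool from outside, world axes, zero at the start; "moment": the same for the moment, N m; "grip_width": finger opening in mm.
Only numpy, scipy, OpenCV 4.12 (cv2) and the standard library are available. Lean on these libraries where they do the work, as an engineer would, in place of code of your own. Each camera call takes 0.05 s, during which the arm holds its last target.

## Working session

There is one attempt and no reset: what is moved stays moved. The work goes in short steps, Python scripts to look and compute and a tool call to move; the robot and the scene stay as the last step left them, time stands still between calls to the robot, and variables do not carry over. Pictures are saved under pics/ and viewed, and the job is handed in when it is done.

Besides the shell and the picture viewer there is one more tool, called after "Request:" by a JSON object that holds its "api" and its "payload", one argument or row to a line. carry_out: Moves the arm, as the interface text tells. Scaled input: -1 to 1 covers 40 cm each way for a shift and 30 degrees each way for a turn. Its arguments: {"type":"object","properties":{"moves":{"type":"array","items":{"type":"number"}}},"required":["moves"]}

```bash
ls; mkdir -p pics; python3 - <<'E'
from plant import *
import cv2
o=get_obs();print(o)
for n in ["scene","top","wrist"]:
    c=get_calibration(n);print(n,c)
    im=capture(n);cv2.imwrite(f"pics/{n}0.png",im[:,:,::-1])
E
```

```text
pics
{'time': 0.0, 'joint_positions': array([ 1.15000925e+00,  3.42720841e-01,  1.52502878e+00,  2.68776901e-05,
        1.27540013e+00, -1.46023416e-01]), 'dq': array([ 4.77394851e-04, -1.74946880e-04,  8.16439002e-04,  5.18895388e-04,
        5.16642918e-05, -5.52214069e-04]), 'tau': array([-8.02065297e-04, -4.31240165e+01, -2.44210750e+01,  7.16783339e-02,
        5.60338818e-02, -1.14420366e-04]), 'tool_pos': array([142.26613196, 504.95540152, 243.04181908]), 'tcp_rot': array([-3.14005587e+00, -2.51993488e-04,  2.86682096e+00]), 'contact_force': array([-0.08656569,  0.96656335,  0.17217317]), 'moment': array([ 0.04738001, -0.02686112,  0.01996927]), 'grip_width': 91.5928523966782}
scene {'vfov': 47.363877104893675, 'cx': 251.91676120152664, 'cy': 182.4423208779971, 'cam_to_world': array([[ 7.12780697e-01,  4.39828103e-01, -5.46346884e-01,
        -8.21357835e+00],
       [-7.01287125e-01,  4.33766502e-01, -5.65723422e-01,
        -7.13281102e+02],
       [-1.18340825e-02,  7.86382771e-01,  6.17626175e-01,
         7.49130773e+02],
       [ 0.00000000e+00,  0.00000000e+00,  0.0000
[... 222 characters left out ...]

       [-9.99892945e-01,  1.44558896e-02, -2.26417552e-03,
        -9.88713216e+01],
       [-9.13783412e-04,  9.27462729e-02,  9.95689356e-01,
         1.34881603e+03],
       [ 0.00000000e+00,  0.00000000e+00,  0.00000000e+00,
         1.00000000e+00]])}
wrist {'vfov': 60.36952872679106, 'cx': 256.6961228065184, 'cy': 191.48712994340877, 'cam_to_world': array([[ 2.71580442e-01, -9.16120531e-01, -2.94902080e-01,
         6.16650859e+01],
       [ 9.62413942e-01,  2.57923258e-01,  8.50587836e-02,
         5.27872276e+02],
       [-1.86199278e-03, -3.06918176e-01,  9.51734084e-01,
         3.84912741e+02],
       [ 0.00000000e+00,  0.00000000e+00,  0.00000000e+00,
         1.00000000e+00]])}
```

View pics/top0.png

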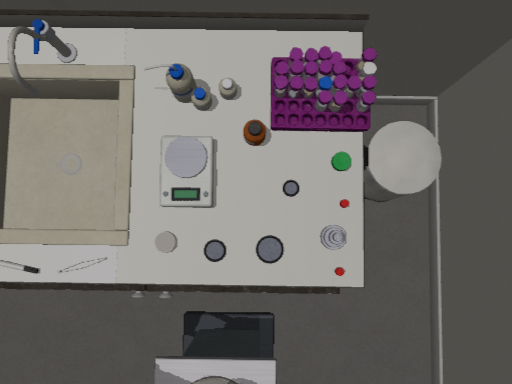

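View pics/scene0.png

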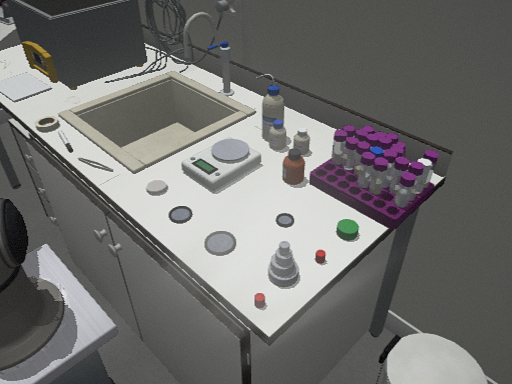

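View pics/wrist0.png

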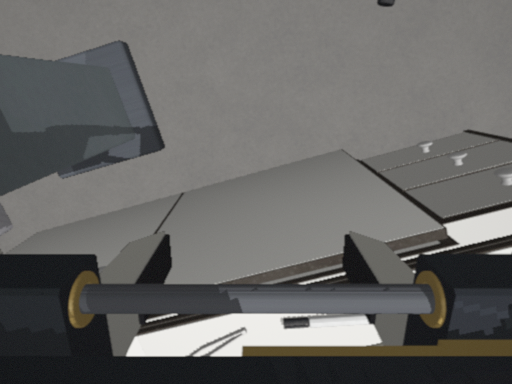

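```bash
cat > h.py <<'E'
from plant import *
import cv2, numpy as np
from scipy.spatial.transform import Rotation as R
def ray(c,u,v):
    f=192/np.tan(np.radians(c['vfov'])/2)
    d=np.array([(u-c['cx'])/f,-(v-c['cy'])/f,-1.0])
    M=c['cam_to_world'];return M[:3,3],M[:3,:3]@d
def onplane(c,u,v,z):
    o,d=ray(c,u,v);return o+d*(z-o[2])/d[2]
def proj(c,p):
    f=192/np.tan(np.radians(c['vfov'])/2)
    M=c['cam_to_world'];q=M[:3,:3].T@(np.array(p,float)-M[:3,3])
    return np.array([c['cx']+f*q[0]/-q[2],c['cy']-f*q[1]/-q[2]])
def toolrel(p):
    "target TCP pos -> tool axes mm, from current obs"
    o=get_obs();Rt=R.from_euler('xyz',o['tcp_rot']).as_matrix()
    return Rt.T@(np.array(p)-o['tool_pos'])
def ell(c,poly,z):
    "map contour to plane, fit circle; returns centre, minEnclosing dia, equivalent dia"
    w=np.array([onplane(c,u+0.0,v+0.0,z)[:2] for u,v in poly],np.float32)
    (x,y),(a,b),_=cv2.fitEllipse(w.reshape(-1,1,2))
    return (round(x,1),round(y,1)),(round(a,1),round(b,1))
E
python3 - <<'E'
import cv2
t=cv2.imread('pics/top0.png');s=cv2.imread('pics/scene0.png')
cv2.imwrite('pics/topc.png',cv2.resize(t[115:290,145:365],None,fx=3.4,fy=3.4,interpolation=cv2.INTER_CUBIC))
cv2.imwrite('pics/scec.png',cv2.resize(s[130:310,135:365],None,fx=3.3,fy=3.3,interpolation=cv2.INTER_CUBIC))
E
```

```text
(no output)
```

View pics/topc.png

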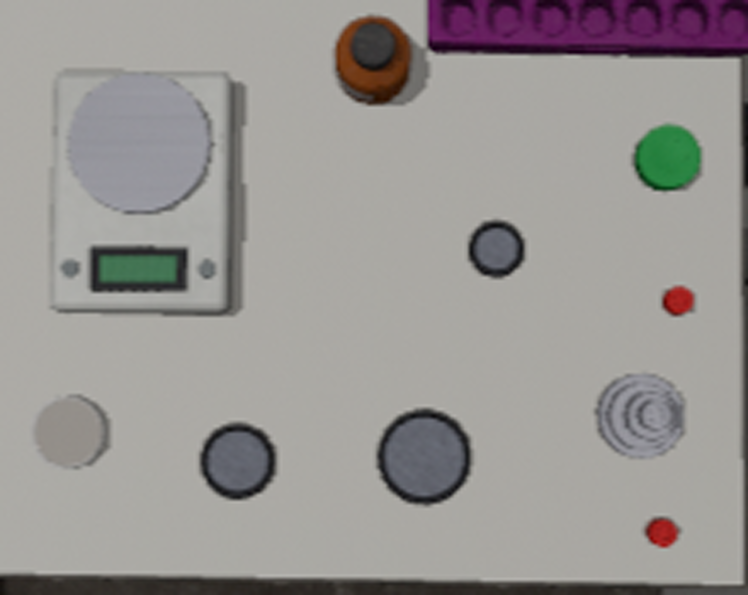

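View pics/scec.png

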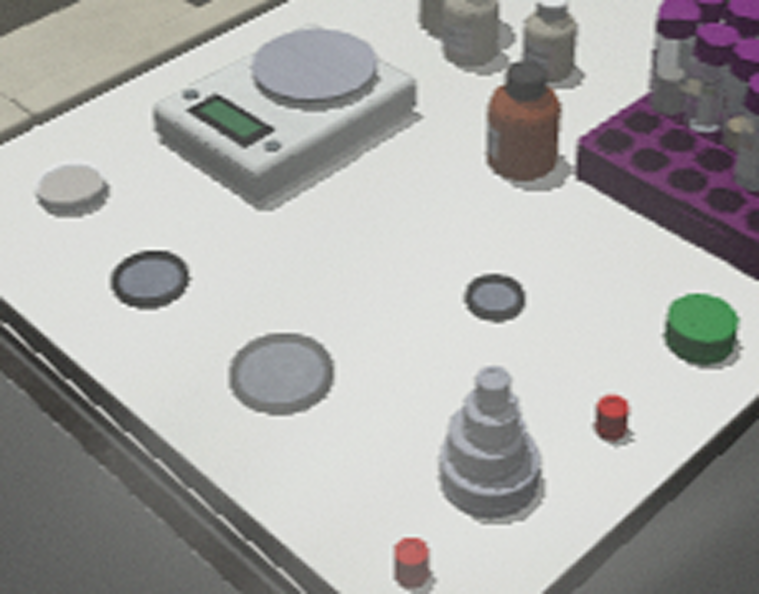

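```bash
python3 - <<'E'
from h import *
for n in ["top","scene"]:
    im=cv2.imread(f'pics/{n}0.png');c=get_calibration(n);
    print(n)
    K=8;big=cv2.resize(im,None,fx=K,fy=K,interpolation=cv2.INTER_CUBIC)
    hsv=cv2.cvtColor(big,cv2.COLOR_BGR2HSV);g=cv2.cvtColor(big,cv2.COLOR_BGR2GRAY)
    def reg(lab,mask,z,box,amin=200):
        m=np.zeros_like(g);x0,y0,x1,y1=[K*q for q in box];m[y0:y1,x0:x1]=mask[y0:y1,x0:x1].astype(np.uint8)*255
        cs,_=cv2.findContours(m,cv2.RETR_EXTERNAL,cv2.CHAIN_APPROX_NONE)
        for q in cs:
            if cv2.contourArea(q)<amin*K: continue
            p=(q[:,0].astype(float)+.5)/K-.5
            print(lab,p.mean(0).round(1),ell(c,p,z))
    if n=="top":
        reg('hold',g<130,7,(195,160,305,270),60)
        reg('bluish',(hsv[...,1]>18)&(hsv[...,0]>105),50,(160,130,212,182),60)
        reg('stack',(g<160)|((hsv[...,1]>16)&(hsv[...,0]>105)),24,(315,220,352,252),60)
        red=(hsv[...,2]>100)&(hsv[...,1]>150)
        reg('col',red,24,(325,145,360,285),5)
        reg('bot',red|(g<110),60,(240,112,270,150),20)
        reg('dish',g<150,14,(150,225,180,255),20)
E
```

```text
top
hold [214.6 250.2] ((435.5, 7.1), (60.5, 61.2))
hold [269.4 249. ] ((441.0, -139.0), (75.3, 75.8))
hold [205.5 193.8] ((586.1, 35.0), (12.1, 14.8))
hold [197.1 193.7] ((586.1, 57.4), (16.1, 44.4))
hold [290.5 187.8] ((605.7, -194.1), (46.2, 46.8))
hold [210.5 188.5] ((614.0, 40.2), (70.3, 144.0))
hold [201.7 168.2] ((657.0, 50.5), (16.4, 47.8))
stack [333.1 236.7] ((475.5, -306.1), (68.6, 74.1))
col [339.2 271.2] ((385.8, -322.6), (19.8, 21.8))
col [344. 203.] ((565.5, -335.6), (19.6, 21.8))
col [341.3 160.8] ((678.8, -328.1), (46.5, 47.5))
bot [255.3 133.5] ((744.3, -95.9), (62.6, 70.9))
dish [166.1 241.7] ((456.2, 135.5), (56.5, 59.4))
scene
```

```bash
cat >> h.py <<'E'
def plan(p,yaw=np.pi):
    o=get_obs();R0=R.from_euler('xyz',o['tcp_rot']);R1=R.from_euler('xyz',[np.pi,0,yaw])
    d=R0.inv().apply(np.array(p,float)-o['tool_pos'])/400
    w=np.degrees((R0.inv()*R1).as_rotvec())/30
    print('->',p,'shift',d.round(4),'turn',w.round(3),'dist',round(np.linalg.norm(d)*400,1))
def state():
    o=get_obs();print('t',round(o['time'],2),'pos',o['tool_pos'].round(1),'rot',o['tcp_rot'].round(3),'F',o['contact_force'].round(1),'w',round(o['grip_width'],1))
E
python3 - <<'E'
from h import *
c=get_calibration('top')
print(onplane(c,186,157,50),onplane(c,337.5,236.8,96))
plan((430,230,260));plan((475,-306,220))
E
```

```text
[678.70040508  84.2318782   50.        ] [ 475.36667342 -306.06102121   96.        ]
-> (430, 230, 260) shift [-0.8788 -0.4668 -0.0415] turn [-0.002 -0.001 -0.525] dist 398.4
-> (475, -306, 220) shift [-1.3506 -1.7259  0.0598] turn [-0.002 -0.001 -0.525] dist 876.9
```

Request:
{"api": "carry_out", "payload": {
  "moves": [-0.88,-0.467,-0.04,0,0,-0.525,1,-0.88,-0.467,-0.04,0,0,-0.525,1,-0.88,-0.467,-0.04,0,0,-0.525,1,-0.88,-0.467,-0.04,0,0,-0.525,1,-0.88,-0.467,-0.04,0,0,-0.525,1,-0.88,-0.467,-0.04,0,0,-0.525,1,-0.88,-0.467,-0.04,0,0,-0.525,1,-0.88,-0.467,-0.04,0,0,-0.525,1]
}}

```text
time: 0.95
tool_pos: [426.0, 233.4, 259.1]
tcp_rot: [-3.141, -0.001, -3.142]
contact_force: [0.7, 1.2, 0.5]
grip_width: 91.8
```

```bash
python3 - <<'E'
from h import *
state();print(get_obs()['joint_positions'].round(2))
plan((475,-150,260))
E
```

```text
t 0.95 pos [426.  233.4 259.1] rot [-3.141e+00 -1.000e-03 -3.142e+00] F [0.7 1.2 0.5] w 91.8
[ 0.34  0.26  1.6  -0.    1.28 -1.23]
-> (475, -150, 260) shift [-0.1226 -0.9584 -0.0014] turn [-0.002 -0.001  0.   ] dist 386.5
```

Request:
{"api": "carry_out", "payload": {
  "moves": [-0.12,-0.96,0,0,0,0,1,-0.12,-0.96,0,0,0,0,1,-0.12,-0.96,0,0,0,0,1,-0.12,-0.96,0,0,0,0,1,-0.12,-0.96,0,0,0,0,1,-0.12,-0.96,0,0,0,0,1,-0.12,-0.96,0,0,0,0,1,-0.12,-0.96,0,0,0,0,1]
}}

```text
time: 1.75
tool_pos: [473.7, -153.4, 259.2]
tcp_rot: [-3.14, -0.001, 3.14]
contact_force: [0.9, 0.2, -0.1]
grip_width: 91.7
```

```bash
python3 - <<'E'
from h import *
state();plan((475,-306,260))
E
```

```text
t 1.75 pos [ 473.7 -153.4  259.2] rot [-3.14e+00 -1.00e-03  3.14e+00] F [ 0.9  0.2 -0.1] w 91.7
-> (475, -306, 260) shift [-0.0037 -0.3814 -0.0015] turn [-0.002 -0.001 -0.003] dist 152.6
```

Request:
{"api": "carry_out", "payload": {
  "moves": [0,-0.38,0,0,0,0,1,0,-0.38,0,0,0,0,1,0,-0.38,0,0,0,0,1,0,-0.38,0,0,0,0,1,0,-0.38,0,0,0,0,1,0,-0.38,0,0,0,0,1,0,-0.38,0,0,0,0,1,0,-0.38,0,0,0,0,1]
}}

```text
time: 2.55
tool_pos: [473.9, -304.0, 259.8]
tcp_rot: [-3.14, -0.0, -3.141]
contact_force: [-0.2, 0.0, -0.3]
grip_width: 91.6
```

```bash
python3 - <<'E'
from h import *
state();c=get_calibration('wrist');im=capture('wrist');cv2.imwrite('pics/w1.png',im[:,:,::-1]);np.save('w1c.npy',c,allow_pickle=True)
print(c['cam_to_world'])
E
```

```text
t 2.55 pos [ 473.9 -304.   259.8] rot [-3.14  -0.    -3.141] F [-0.2  0.  -0.3] w 91.6
[[-2.24195642e-04 -9.51851220e-01 -3.06560278e-01  3.90062209e+02]
 [ 9.99998384e-01 -7.60256914e-04  1.62922670e-03 -3.03893885e+02]
 [-1.78384600e-03 -3.06559417e-01  9.51849852e-01  4.01594947e+02]
 [ 0.00000000e+00  0.00000000e+00  0.00000000e+00  1.00000000e+00]]
```

View pics/w1.png

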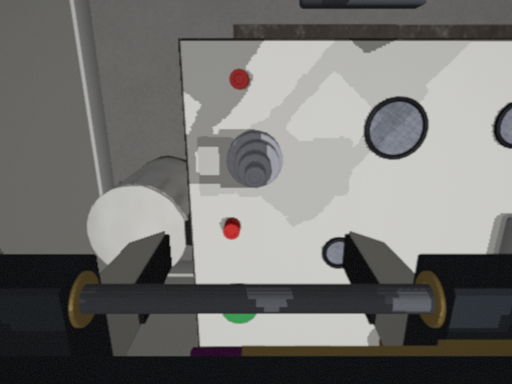

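```bash
python3 - <<'E'
from h import *
im=cv2.imread('pics/w1.png')
x0,y0=216,120;K=8
b=cv2.resize(im[y0:y0+74,x0:x0+80],None,fx=K,fy=K,interpolation=cv2.INTER_CUBIC)
b=cv2.convertScaleAbs(b,alpha=1.3)
cv2.imwrite('pics/w1z.png',b)
E
```

```text
(no output)
```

View pics/w1z.png

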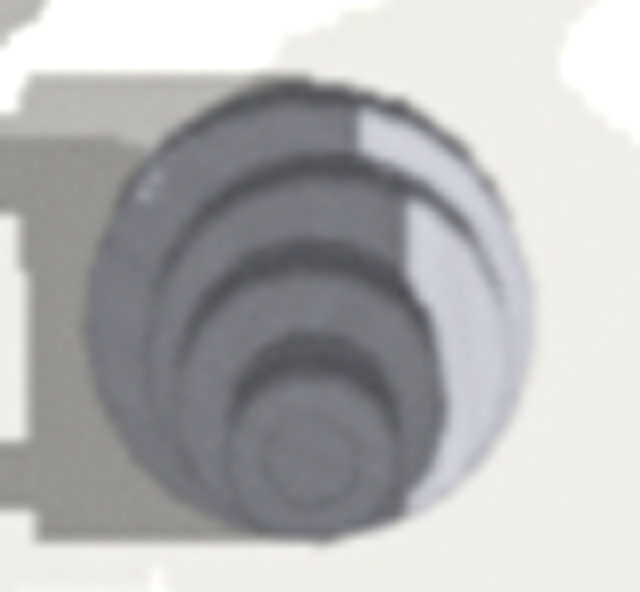

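```bash
python3 - <<'E'
from h import *
c=np.load('w1c.npy',allow_pickle=True).item()
for n,l,r,t,z in [('tiny',230,393,372,96),('small',180,445,268,72),('med',148,505,165,48),('large',88,532,90,24)]:
    P=lambda u,v:(216+u/8-.44,120+v/8-.44)
    cy=t+(r-l)/2
    L=onplane(c,*P(l,cy),z);Rr=onplane(c,*P(r,cy),z);T=onplane(c,*P((l+r)/2,t),z)
    print(n,'y',((L+Rr)/2)[1].round(1),'dia',(Rr-L)[1].round(1),'x top edge',T[0].round(1))
t=get_calibration('top');s=get_calibration('scene')
for p in [(475,-306,96),(475,-306,24)]:
  print(proj(t,p),proj(s,p),proj(c,p))
state()
plan((474,-305,160))
E
```

```text
tiny y -306.5 dia 19.5 x top edge 463.1
small y -306.6 dia 34.0 x top edge 455.4
med y -304.9 dia 48.8 x top edge 446.2
large y -307.3 dia 64.6 x top edge 439.3
[337.4756862  236.94706728] [284.35814746 243.1063925 ] [255.05045129 178.11729298]
[332.96650308 237.01271294] [283.22297338 266.54794089] [255.45303706 161.59248651]
t 2.6 pos [ 473.8 -304.2  259.8] rot [-3.14  -0.    -3.141] F [ 0.1 -0.2  0.3] w 92.0
-> (474, -305, 160) shift [-0.0005 -0.0016  0.2494] turn [-0.002 -0.001  0.001] dist 99.8
```

Request:
{"api": "carry_out", "payload": {
  "moves": [0,-0.0045,0.2,0,0,0,1,0,-0.0045,0.3,0,0,0,1,0,-0.0045,0.36,0,0,0,1,0,-0.0045,0.4,0,0,0,1,0,-0.0045,0.412,0,0,0,1,0,-0.0045,0.412,0,0,0,0.6,0,-0.0045,0.412,0,0,0,0.5,0,-0.0045,0.412,0,0,0,0.4]
}}

```text
time: 3.4
tool_pos: [474.6, -306.8, 96.6]
tcp_rot: [-3.138, 0.002, -3.141]
contact_force: [-0.5, -0.2, -0.6]
grip_width: 72.8
```

```bash
python3 - <<'E'
from h import *
state();c=get_calibration('wrist');im=capture('wrist');cv2.imwrite('pics/w2.png',im[:,:,::-1])
print(proj(c,(473,-306.5,96)))
plan((473.5,-306,95))
E
```

```text
t 3.4 pos [ 474.6 -306.8   96.6] rot [-3.138e+00  2.000e-03 -3.141e+00] F [-0.5 -0.2 -0.6] w 72.8
[257.43470964 262.49585079]
-> (473.5, -306, 95) shift [0.0024 0.0018 0.0036] turn [-0.006  0.003  0.001] dist 1.9
```

View pics/w2.png

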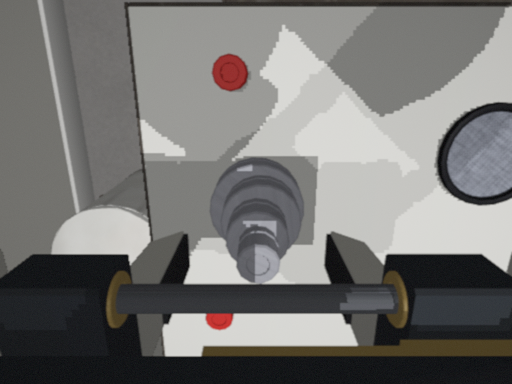

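Request:
{"api": "carry_out", "payload": {
  "moves": [0.002,0.002,0.004,0,0,0,0.2,0.002,0.002,0.004,0,0,0,0.1,0.002,0.002,0.004,0,0,0,0.1,0.002,0.002,0.004,0,0,0,0.1,0.002,0.002,0.004,0,0,0,0.1,0.002,0.002,0.004,0,0,0,0.05,0.002,0.002,0.004,0,0,0,0,0.002,0.002,0.004,0,0,0,0]
}}

```text
time: 4.25
tool_pos: [473.6, -305.9, 94.8]
tcp_rot: [-3.138, 0.002, -3.141]
contact_force: [-0.8, 0.7, 0.1]
grip_width: 21.2
```

```bash
python3 - <<'E'
from h import *
state();plan((473,-306,190))
E
```

```text
t 4.25 pos [ 473.6 -305.9   94.8] rot [-3.138e+00  2.000e-03 -3.141e+00] F [-0.8  0.7  0.1] w 21.2
-> (473, -306, 190) shift [ 0.0012 -0.0009 -0.238 ] turn [-0.006  0.003  0.001] dist 95.2
```

Request:
{"api": "carry_out", "payload": {
  "moves": [0,0,-0.07,0,0,0,0,0,0,-0.138,0,0,0,0,-0.08,0.07,-0.138,0,0,0,0,-0.17,0.14,-0.138,0,0,0,0,-0.26,0.22,-0.138,0,0,0,0,-0.33,0.28,-0.138,0,0,0,0,-0.33,0.28,-0.138,0,0,0,0,-0.33,0.28,-0.138,0,0,0,0]
}}

```text
time: 5.05
tool_pos: [605.5, -193.0, 149.3]
tcp_rot: [-3.139, 0.001, -3.139]
contact_force: [0.0, -0.5, 0.0]
grip_width: 21.4
```

```bash
python3 - <<'E'
from h import *
state();c=get_calibration('wrist');im=capture('wrist');cv2.imwrite('pics/w3.png',im[:,:,::-1]);np.save('w3c.npy',c,allow_pickle=True)
print(proj(c,(605.7,-194.1,7)))
plan((605.7,-194.1,60))
E
```

```text
t 5.05 pos [ 605.5 -193.   149.3] rot [-3.139e+00  1.000e-03 -3.139e+00] F [ 0.  -0.5  0. ] w 21.4
[256.04720689 183.34695093]
-> (605.7, -194.1, 60) shift [-1.700e-03 -1.000e-04  2.236e-01] turn [-0.006  0.001  0.002] dist 89.4
```

View pics/w3.png

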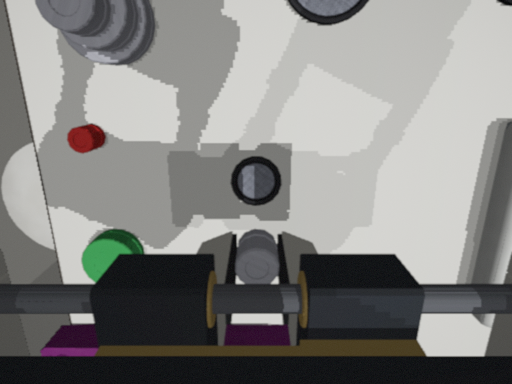

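```bash
cat >> h.py <<'E'
def holder(path,c,uv,z=7,thr=60,r=60):
    im=cv2.imread(path);K=6
    x0,y0=max(int(uv[0])-r,0),max(int(uv[1])-r,0)
    b=cv2.resize(im[y0:y0+2*r,x0:x0+2*r],None,fx=K,fy=K,interpolation=cv2.INTER_CUBIC)
    g=cv2.cvtColor(b,cv2.COLOR_BGR2GRAY)
    cs,_=cv2.findContours((g<thr).astype(np.uint8),cv2.RETR_EXTERNAL,cv2.CHAIN_APPROX_NONE)
    for q in cs:
        if cv2.contourArea(q)<150*K*K: continue
        p=(q[:,0]+.5)/K-.5+[x0,y0]
        print(p.mean(0).round(1),ell(c,p,z))
E
python3 - <<'E'
from h import *
c=np.load('w3c.npy',allow_pickle=True).item()
for t in (50,60,75): holder('pics/w3.png',c,(256,181),thr=t,r=35)
E
```

```text
[255.7 180.5] ((603.5, -194.4), (43.7, 44.7))
[255.7 180.5] ((603.5, -194.4), (44.1, 45.1))
[255.6 180.5] ((603.5, -194.4), (44.7, 45.6))
```

Request:
{"api": "carry_out", "payload": {
  "moves": [0.0045,-0.003,0.1,0,0,0,0,0.0045,-0.003,0.2,0,0,0,0,0.0045,-0.003,0.26,0,0,0,0,0.0045,-0.003,0.285,0,0,0,0,0.0045,-0.003,0.295,0,0,0,0,0.0045,-0.003,0.3,0,0,0,0,0.0045,-0.003,0.305,0,0,0,0,0.0045,-0.003,0.305,0,0,0,0]
}}

```text
time: 5.9
tool_pos: [603.7, -195.6, 28.5]
tcp_rot: [-3.138, 0.002, -3.141]
contact_force: [0.3, 0.0, -0.7]
grip_width: 21.0
```

```bash
python3 - <<'E'
from h import *
state();plan((603.7,-194.4,25.8));c=get_calibration('wrist');im=capture('wrist');cv2.imwrite('pics/w4.png',im[:,:,::-1]);np.save('w4c.npy',c,allow_pickle=True)
E
```

```text
t 5.9 pos [ 603.7 -195.6   28.5] rot [-3.138e+00  2.000e-03 -3.141e+00] F [ 0.3  0.  -0.7] w 21.0
-> (603.7, -194.4, 25.8) shift [0.0001 0.0031 0.0067] turn [-0.007  0.004  0.002] dist 3.0
```

View pics/w4.png

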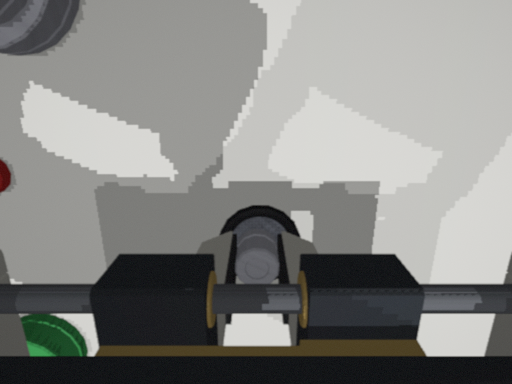

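Request:
{"api": "carry_out", "payload": {
  "moves": [0,0.003,0.002,0,0,0,0,0,0.003,0.004,0,0,0,0,0,0.003,0.005,0,0,0,0,0,0.003,0.006,0,0,0,0,0,0.003,0.007,0,0,0,0,0,0.003,0.007,0,0,0,0,0,0.003,0.007,0,0,0,0,0,0.003,0.007,0,0,0,0]
}}

```text
time: 6.75
tool_pos: [603.7, -194.4, 25.8]
tcp_rot: [-3.138, 0.002, -3.141]
contact_force: [-0.9, 1.0, 3.2]
grip_width: 21.2
```

Request:
{"api": "carry_out", "payload": {
  "moves": [0,0,0,0,0,0,0.5,0,0,0,0,0,0,0.5,0,0,0,0,0,0,0.5,0,0,0,0,0,0,0.5,0,0,-0.06,0,0,0,0.5,0,0,-0.16,0,0,0,0.7,0,0,-0.26,0,0,0,0.9,0,0,-0.31,0,0,0,1]
}}

```text
time: 7.55
tool_pos: [604.8, -194.4, 153.7]
tcp_rot: [-3.136, 0.007, -3.141]
contact_force: [0.5, 0.3, 0.2]
grip_width: 65.5
```

```bash
python3 - <<'E'
from h import *
state();c=get_calibration('wrist');im=capture('wrist');cv2.imwrite('pics/w5.png',im[:,:,::-1])
plan((473,-306.5,150))
E
```

```text
t 7.55 pos [ 604.8 -194.4  153.7] rot [-3.136  0.007 -3.141] F [0.5 0.3 0.2] w 65.5
-> (473, -306.5, 150) shift [ 0.3322 -0.2787  0.0141] turn [-0.015  0.02   0.002] dist 173.5
```

View pics/w5.png

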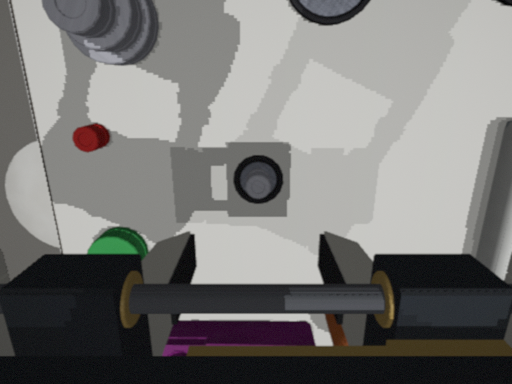

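Request:
{"api": "carry_out", "payload": {
  "moves": [0.1,-0.084,0.014,-0.015,0.02,0,1,0.19,-0.16,0.014,-0.015,0.02,0,1,0.28,-0.235,0.014,-0.015,0.02,0,1,0.332,-0.279,0.014,-0.015,0.02,0,1,0.332,-0.279,0.014,-0.015,0.02,0,1,0.332,-0.279,0.014,-0.015,0.02,0,1,0.332,-0.279,0.014,-0.015,0.02,0,1,0.332,-0.279,0.014,-0.015,0.02,0,1]
}}

```text
time: 8.4
tool_pos: [473.9, -305.7, 149.8]
tcp_rot: [3.141, -0.0, -3.139]
contact_force: [-0.3, -0.3, 0.2]
grip_width: 91.4
```

```bash
python3 - <<'E'
from h import *
state();c=get_calibration('wrist');im=capture('wrist');cv2.imwrite('pics/w6.png',im[:,:,::-1]);np.save('w6c.npy',c,allow_pickle=True)
plan((473,-306.5,71))
x0,y0=180,130;K=5
b=cv2.resize(im[y0:y0+120,x0:x0+150,::-1],None,fx=K,fy=K,interpolation=cv2.INTER_CUBIC)
cv2.imwrite('pics/w6z.png',b)
E
```

```text
t 8.4 pos [ 473.9 -305.7  149.8] rot [ 3.141 -0.    -3.139] F [-0.3 -0.3  0.2] w 91.4
-> (473, -306.5, 71) shift [ 0.0021 -0.0019  0.1971] turn [ 0.001 -0.     0.005] dist 78.8
```

View pics/w6z.png

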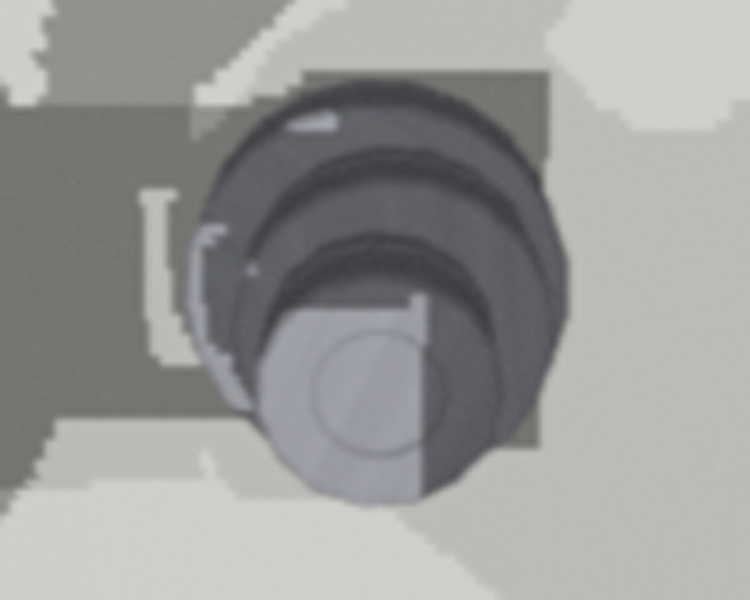

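```bash
python3 - <<'E'
from h import *
c=np.load('w6c.npy',allow_pickle=True).item()
P=lambda u,v:(180+u/5-.4,130+v/5-.4)
print(onplane(c,*P(377,390),72),onplane(c,*P(257,390),72),onplane(c,*P(500,390),72),onplane(c,*P(377,507),72),onplane(c,*P(377,268),72))
# large: l185 r570 z24 ; top 85 ; medium l232 r567
print(onplane(c,*P(185,280),24),onplane(c,*P(570,280),24),onplane(c,*P(377,85),24))
print(onplane(c,*P(376,150),48))
E
```

```text
[ 472.88500517 -307.05001968   72.        ] [ 472.92618177 -324.09355453   72.        ] [ 472.84279955 -289.58056231   72.        ] [ 491.04572547 -307.03519328   72.        ] [ 454.82523443 -307.06476367   72.        ]
[ 471.17921003 -339.80966695   24.        ] [ 471.02195764 -274.59966955   24.        ] [ 437.85553023 -307.31625801   24.        ]
[ 443.40844602 -307.34329279   48.        ]
```

Request:
{"api": "carry_out", "payload": {
  "moves": [0.0025,-0.003,0.1,0,0,0,0.9,0.0025,-0.003,0.17,0,0,0,0.8,0.0025,-0.003,0.197,0,0,0,0.7,0.0025,-0.003,0.197,0,0,0,0.6,0.0025,-0.003,0.197,0,0,0,0.55,0.0025,-0.003,0.197,0,0,0,0.55,0.0025,-0.003,0.197,0,0,0,0.55,0.0025,-0.003,0.197,0,0,0,0.55]
}}

```text
time: 9.25
tool_pos: [473.2, -307.3, 71.9]
tcp_rot: [-3.141, 0.001, -3.139]
contact_force: [-0.3, 0.5, 1.0]
grip_width: 50.6
```

```bash
python3 - <<'E'
from h import *
state();plan((472.9,-306.9,71))
E
```

```text
t 9.25 pos [ 473.2 -307.3   71.9] rot [-3.141e+00  1.000e-03 -3.139e+00] F [-0.3  0.5  1. ] w 50.6
-> (472.9, -306.9, 71) shift [0.0008 0.0009 0.0024] turn [-0.001  0.002  0.005] dist 1.1
```

Request:
{"api": "carry_out", "payload": {
  "moves": [0.001,0.001,0.002,0,0,0,0.4,0.001,0.001,0.002,0,0,0,0.35,0.001,0.001,0.002,0,0,0,0.3,0.001,0.001,0.002,0,0,0,0.2,0.001,0.001,0.002,0,0,0,0.1,0.001,0.001,0.002,0,0,0,0,0.001,0.001,0.002,0,0,0,0,0.001,0.001,0.002,0,0,0,0]
}}

```text
time: 10.05
tool_pos: [472.8, -306.8, 71.3]
tcp_rot: [-3.141, 0.001, -3.139]
contact_force: [-1.3, 0.6, 4.2]
grip_width: 35.3
```

```bash
python3 - <<'E'
from h import *
state();plan((472.9,-306.9,140));plan((436,-100,140));plan((433.7,7,140))
E
```

```text
t 10.05 pos [ 472.8 -306.8   71.3] rot [-3.141e+00  1.000e-03 -3.139e+00] F [-1.3  0.6  4.2] w 35.3
-> (472.9, -306.9, 140) shift [-0.0004 -0.0002 -0.1718] turn [-0.001  0.002  0.005] dist 68.7
-> (436, -100, 140) shift [ 0.0904  0.5173 -0.1722] turn [-0.001  0.002  0.005] dist 221.0
-> (433.7, 7, 140) shift [ 0.0955  0.7848 -0.1724] turn [-0.001  0.002  0.005] dist 323.7
```

Request:
{"api": "carry_out", "payload": {
  "moves": [0,0,-0.08,0,0,0,0,0,0,-0.15,0,0,0,0,0.01,0.1,-0.172,0,0,0,0,0.03,0.22,-0.172,0,0,0,0,0.05,0.34,-0.172,0,0,0,0,0.07,0.46,-0.172,0,0,0,0,0.08,0.57,-0.172,0,0,0,0,0.095,0.68,-0.172,0,0,0,0]
}}

```text
time: 10.85
tool_pos: [433.4, -33.2, 139.6]
tcp_rot: [-3.141, 0.001, -3.139]
contact_force: [0.9, 0.5, -1.3]
grip_width: 35.2
```

```bash
python3 - <<'E'
from h import *
state();plan((433.7,7,110))
E
```

```text
t 10.85 pos [433.4 -33.2 139.6] rot [-3.141e+00  1.000e-03 -3.139e+00] F [ 0.9  0.5 -1.3] w 35.2
-> (433.7, 7, 110) shift [-0.0008  0.1006  0.074 ] turn [-0.001  0.002  0.005] dist 50.0
```

Request:
{"api": "carry_out", "payload": {
  "moves": [0,0.06,0,0,0,0,0,0,0.1,0,0,0,0,0,0,0.1,0,0,0,0,0,0,0.1,0,0,0,0,0,0,0.1,0,0,0,0,0,0,0.1,0,0,0,0,0,0,0.1,0,0,0,0,0,0,0.1,0,0,0,0,0]
}}

```text
time: 11.65
tool_pos: [433.4, 6.3, 139.6]
tcp_rot: [-3.141, 0.001, -3.14]
contact_force: [0.4, -0.7, -0.5]
grip_width: 35.3
```

```bash
python3 - <<'E'
from h import *
state();c=get_calibration('wrist');im=capture('wrist');cv2.imwrite('pics/w7.png',im[:,:,::-1]);np.save('w7c.npy',c,allow_pickle=True)
uv=proj(c,(434,7,7));print(uv)
holder('pics/w7.png',c,uv,thr=60,r=45)
E
```

```text
t 11.65 pos [433.4   6.3 139.6] rot [-3.141e+00  1.000e-03 -3.140e+00] F [ 0.4 -0.7 -0.5] w 35.3
[257.78120187 186.91243387]
[258.5 184.7] ((433.0, 7.6), (58.1, 59.0))
```

View pics/w7.png

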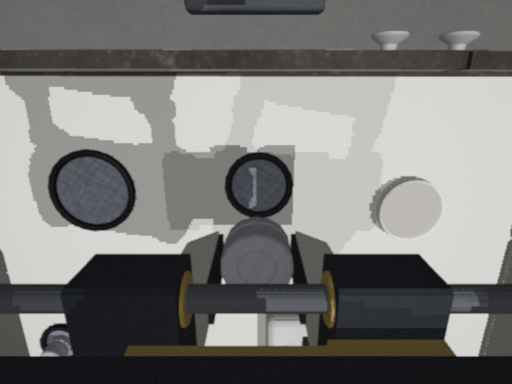

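Request:
{"api": "carry_out", "payload": {
  "moves": [0.001,0.003,0.1,0,0,0,0,0.001,0.003,0.2,0,0,0,0,0.001,0.003,0.25,0,0,0,0,0.001,0.003,0.265,0,0,0,0,0.001,0.003,0.272,0,0,0,0,0.001,0.003,0.276,0,0,0,0,0.001,0.003,0.278,0,0,0,0,0.001,0.003,0.278,0,0,0,0]
}}

```text
time: 12.5
tool_pos: [433.7, 7.5, 29.1]
tcp_rot: [-3.141, 0.003, -3.14]
contact_force: [0.0, 0.7, -2.0]
grip_width: 35.3
```

```bash
python3 - <<'E'
from h import *
state();plan((433,7.5,26.3))
E
```

```text
t 12.5 pos [433.7   7.5  29.1] rot [-3.141e+00  3.000e-03 -3.140e+00] F [ 0.   0.7 -2. ] w 35.3
-> (433, 7.5, 26.3) shift [0.0018 0.0001 0.0071] turn [-0.002  0.006  0.003] dist 2.9
```

Request:
{"api": "carry_out", "payload": {
  "moves": [0.001,0,0.002,0,0,0,0,0.001,0,0.003,0,0,0,0,0.001,0,0.004,0,0,0,0,0.001,0,0.005,0,0,0,0,0.001,0,0.006,0,0,0,0,0.001,0,0.007,0,0,0,0,0.001,0,0.007,0,0,0,0,0.001,0,0.007,0,0,0,0]
}}

```text
time: 13.3
tool_pos: [433.3, 7.5, 26.3]
tcp_rot: [-3.141, 0.003, -3.14]
contact_force: [0.5, 0.2, -0.8]
grip_width: 35.3
```

Request:
{"api": "carry_out", "payload": {
  "moves": [0,0,0.0005,0,0,0,0,0,0,0.001,0,0,0,0,0,0,0.0015,0,0,0,0,0,0,0.0015,0,0,0,0,0,0,0.0015,0,0,0,0,0,0,0.0015,0,0,0,0,0,0,0.0015,0,0,0,0,0,0,0.0015,0,0,0,0]
}}

```text
time: 14.1
tool_pos: [433.3, 7.4, 26.2]
tcp_rot: [-3.141, 0.003, -3.14]
contact_force: [-0.9, -0.0, 8.4]
grip_width: 35.4
```

Now firmly in contact; release and lift.

Request:
{"api": "carry_out", "payload": {
  "moves": [0,0,0,0,0,0,0.6,0,0,0,0,0,0,0.6,0,0,0,0,0,0,0.6,0,0,0,0,0,0,0.6,0,0,-0.06,0,0,0,0.6,0,0,-0.16,0,0,0,0.7,0,0,-0.25,0,0,0,0.9,0,0,-0.29,0,0,0,1]
}}

```text
time: 14.9
tool_pos: [434.1, 7.4, 145.1]
tcp_rot: [-3.14, 0.008, -3.14]
contact_force: [0.7, -0.2, 0.2]
grip_width: 74.9
```

```bash
python3 - <<'E'
from h import *
state();c=get_calibration('wrist');im=capture('wrist');cv2.imwrite('pics/w8.png',im[:,:,::-1]);np.save('w8c.npy',c,allow_pickle=True)
uv=proj(c,(439,-139,7));print(uv)
holder('pics/w8.png',c,uv,thr=60,r=55)
plan((472,-305.5,140))
E
```

```text
t 14.9 pos [434.1   7.4 145.1] rot [-3.14   0.008 -3.14 ] F [ 0.7 -0.2  0.2] w 74.9
[ 92.4746277  188.30888993]
[ 93.3 185.7] ((438.1, -138.0), (72.8, 75.3))
-> (472, -305.5, 140) shift [-0.0911 -0.7822  0.0182] turn [-0.004  0.019  0.004] dist 315.1
```

View pics/w8.png

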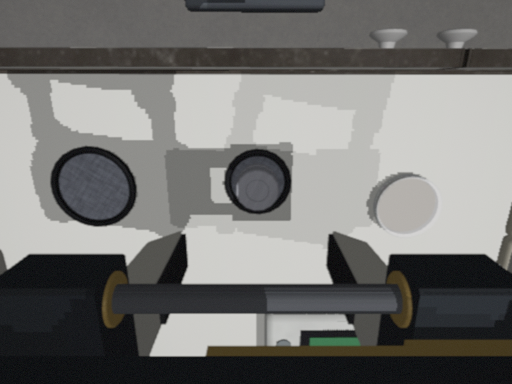

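Small weight (257,188) sits in its holder (258,181). Back to the stack for the medium.

Request:
{"api": "carry_out", "payload": {
  "moves": [-0.01,-0.11,0.018,0,0.019,0,1,-0.03,-0.23,0.018,0,0.019,0,1,-0.04,-0.35,0.018,0,0.019,0,1,-0.05,-0.47,0.018,0,0.019,0,1,-0.07,-0.59,0.018,0,0.019,0,1,-0.08,-0.7,0.018,0,0.019,0,1,-0.091,-0.782,0.018,0,0.019,0,1,-0.091,-0.782,0.018,0,0.019,0,1]
}}

```text
time: 15.75
tool_pos: [471.8, -309.5, 138.8]
tcp_rot: [-3.138, 0.0, 3.14]
contact_force: [-0.0, -0.0, 0.4]
grip_width: 91.6
```

```bash
python3 - <<'E'
from h import *
state();c=get_calibration('wrist');im=capture('wrist');cv2.imwrite('pics/w9.png',im[:,:,::-1]);np.save('w9c.npy',c,allow_pickle=True)
x0,y0=180,130;K=5
b=cv2.resize(im[y0:y0+120,x0:x0+150,::-1],None,fx=K,fy=K,interpolation=cv2.INTER_CUBIC)
cv2.imwrite('pics/w9z.png',b)
E
```

```text
t 15.75 pos [ 471.8 -309.5  138.8] rot [-3.138  0.     3.14 ] F [-0.  -0.   0.4] w 91.6
```

View pics/w9z.png

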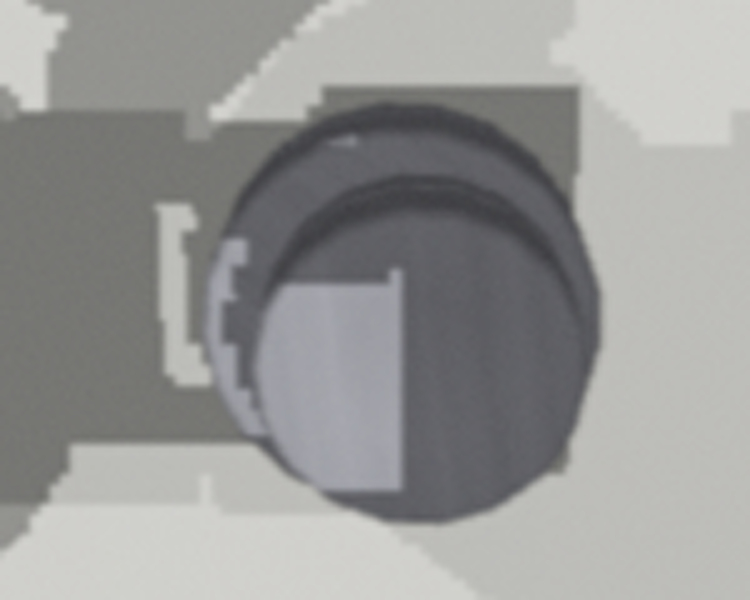

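```bash
python3 - <<'E'
from h import *
c=np.load('w9c.npy',allow_pickle=True).item()
P=lambda u,v:(180+u/5-.4,130+v/5-.4)
for q in [(255,365),(587,365),(421,207),(421,523),(421,365)]: print(onplane(c,*P(*q),48).round(1))
for q in [(207,315),(600,315),(403,128)]: print(onplane(c,*P(*q),24).round(1))
plan((470.8,-304.7,47))
E
```

```text
[ 471.8 -329.5   48. ]
[ 471.8 -279.8   48. ]
[ 447.4 -304.7   48. ]
[ 497.7 -304.5   48. ]
[ 471.8 -304.6   48. ]
[ 471.7 -339.2   24. ]
[ 471.8 -274.9   24. ]
[ 440.7 -307.2   24. ]
-> (470.8, -304.7, 47) shift [0.0013 0.006  0.2292] turn [-0.002 -0.002 -0.002] dist 91.7
```

Request:
{"api": "carry_out", "payload": {
  "moves": [-0.0025,0.006,0.1,0,0,0,1,-0.0025,0.006,0.18,0,0,0,0.9,-0.0025,0.006,0.22,0,0,0,0.8,-0.0025,0.006,0.229,0,0,0,0.75,-0.0025,0.006,0.229,0,0,0,0.72,-0.0025,0.006,0.229,0,0,0,0.72,-0.0025,0.006,0.229,0,0,0,0.72,-0.0025,0.006,0.229,0,0,0,0.72]
}}

```text
time: 16.6
tool_pos: [472.7, -304.9, 48.0]
tcp_rot: [-3.139, 0.0, 3.141]
contact_force: [0.2, -0.3, 0.3]
grip_width: 65.9
```

```bash
python3 - <<'E'
from h import *
state();plan((472.3,-304.7,47.2))
E
```

```text
t 16.6 pos [ 472.7 -304.9   48. ] rot [-3.139  0.     3.141] F [ 0.2 -0.3  0.3] w 65.9
-> (472.3, -304.7, 47.2) shift [0.0011 0.0006 0.0021] turn [-0.004  0.001 -0.002] dist 1.0
```

Request:
{"api": "carry_out", "payload": {
  "moves": [0.001,0,0.002,0,0,0,0.6,0.001,0,0.002,0,0,0,0.56,0.001,0,0.002,0,0,0,0.5,0.001,0,0.002,0,0,0,0.4,0.001,0,0.002,0,0,0,0.2,0.001,0,0.002,0,0,0,0,0.001,0,0.002,0,0,0,0,0.001,0,0.002,0,0,0,0]
}}

```text
time: 17.4
tool_pos: [472.4, -304.9, 47.5]
tcp_rot: [-3.139, 0.0, 3.141]
contact_force: [-1.3, 2.4, 5.2]
grip_width: 50.4
```

```bash
python3 - <<'E'
from h import *
state();plan((438,-138.5,120))
E
```

```text
t 17.4 pos [ 472.4 -304.9   47.5] rot [-3.139  0.     3.141] F [-1.3  2.4  5.2] w 50.4
-> (438, -138.5, 120) shift [ 0.0862  0.4155 -0.1824] turn [-0.004  0.001 -0.002] dist 184.8
```

Request:
{"api": "carry_out", "payload": {
  "moves": [0,0,-0.06,0,0,0,0,0,0,-0.13,0,0,0,0,0.02,0.1,-0.182,0,0,0,0,0.04,0.2,-0.182,0,0,0,0,0.06,0.3,-0.182,0,0,0,0,0.086,0.39,-0.182,0,0,0,0,0.086,0.415,-0.182,0,0,0,0,0.086,0.415,-0.182,0,0,0,0]
}}

```text
time: 18.2
tool_pos: [437.9, -137.5, 119.5]
tcp_rot: [-3.139, -0.0, -3.14]
contact_force: [-0.0, 0.0, -3.4]
grip_width: 50.6
```

```bash
python3 - <<'E'
from h import *
state();c=get_calibration('wrist');im=capture('wrist');cv2.imwrite('pics/w10.png',im[:,:,::-1]);np.save('w10c.npy',c,allow_pickle=True)
uv=proj(c,(438,-138,7));print(uv)
holder('pics/w10.png',c,uv,thr=60,r=55)
plan((438,-138.5,26.5))
E
```

```text
t 18.2 pos [ 437.9 -137.5  119.5] rot [-3.139 -0.    -3.14 ] F [-0.   0.  -3.4] w 50.6
[256.58652863 193.79678591]
[255.1 179.4] ((437.8, -139.1), (68.3, 68.9))
-> (438, -138.5, 26.5) shift [0.0016 0.0015 0.233 ] turn [-0.006  0.002  0.001] dist 93.2
```

View pics/w10.png

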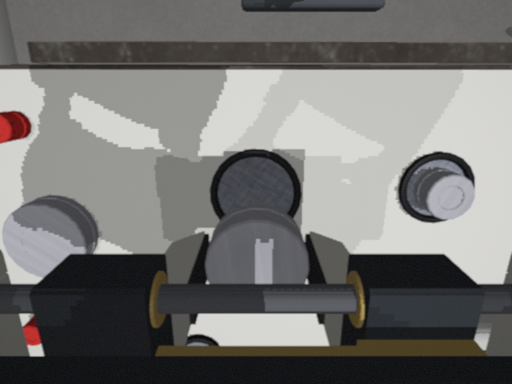

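Request:
{"api": "carry_out", "payload": {
  "moves": [0,0,0.08,0,0,0,0,0,0,0.16,0,0,0,0,0,0,0.2,0,0,0,0,0,0,0.215,0,0,0,0,0,0,0.222,0,0,0,0,0,0,0.226,0,0,0,0,0,0,0.228,0,0,0,0,0,0,0.228,0,0,0,0]
}}

```text
time: 19.05
tool_pos: [439.1, -139.4, 29.1]
tcp_rot: [-3.138, 0.002, -3.141]
contact_force: [0.2, 0.6, -3.2]
grip_width: 50.3
```

```bash
python3 - <<'E'
from h import *
state();plan((438,-138.5,26.5));im=capture('wrist');cv2.imwrite('pics/w11.png',im[:,:,::-1])
E
```

```text
t 19.05 pos [ 439.1 -139.4   29.1] rot [-3.138e+00  2.000e-03 -3.141e+00] F [ 0.2  0.6 -3.2] w 50.3
-> (438, -138.5, 26.5) shift [0.0027 0.0023 0.0065] turn [-0.007  0.004  0.001] dist 3.0
```

View pics/w11.png

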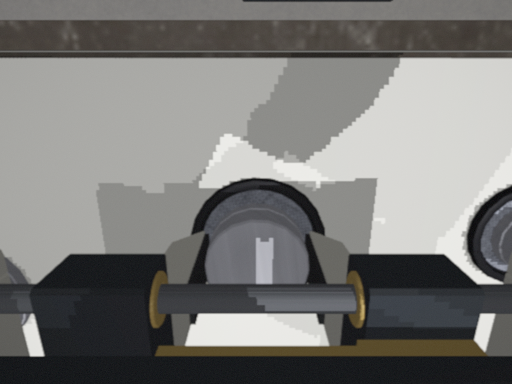

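Disc (257,258) centred over its holder (258). Lower gently.

Request:
{"api": "carry_out", "payload": {
  "moves": [0.002,0.002,0.002,0,0,0,0,0.002,0.002,0.003,0,0,0,0,0.002,0.002,0.004,0,0,0,0,0.002,0.002,0.005,0,0,0,0,0.002,0.002,0.006,0,0,0,0,0.002,0.002,0.007,0,0,0,0,0.002,0.002,0.0075,0,0,0,0,0.002,0.002,0.0075,0,0,0,0]
}}

```text
time: 19.9
tool_pos: [438.3, -138.5, 26.5]
tcp_rot: [-3.138, 0.002, -3.141]
contact_force: [-1.4, 0.7, 4.8]
grip_width: 50.5
```

Contact (z force −3.2 → +4.8 N). Release and lift.

Request:
{"api": "carry_out", "payload": {
  "moves": [0,0,0,0,0,0,0.75,0,0,0,0,0,0,0.75,0,0,0,0,0,0,0.75,0,0,0,0,0,0,0.75,0,0,-0.06,0,0,0,0.75,0,0,-0.16,0,0,0,0.8,0,0,-0.25,0,0,0,0.9,0,0,-0.26,0,0,0,1]
}}

```text
time: 20.7
tool_pos: [440.2, -139.2, 134.3]
tcp_rot: [-3.134, 0.009, -3.141]
contact_force: [-0.6, 1.0, -0.8]
grip_width: 85.2
```

```bash
python3 - <<'E'
from h import *
state();im=capture('wrist');cv2.imwrite('pics/w12.png',im[:,:,::-1]);plan((471.7,-307.2,130))
E
```

```text
t 20.7 pos [ 440.2 -139.2  134.3] rot [-3.134  0.009 -3.141] F [-0.6  1.  -0.8] w 85.2
-> (471.7, -307.2, 130) shift [-0.0804 -0.421   0.0104] turn [-0.012  0.014  0.001] dist 171.5
```

View pics/w12.png

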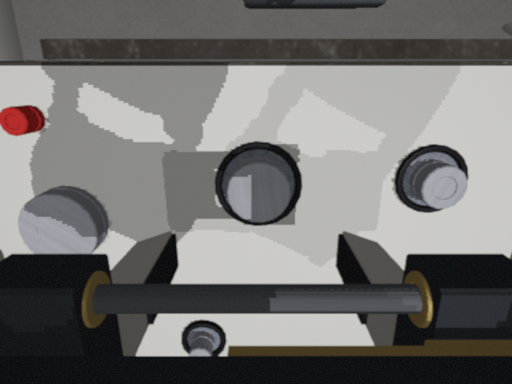

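Medium lies in its holder at (258,185), all three placed. On to the large.

Request:
{"api": "carry_out", "payload": {
  "moves": [-0.02,-0.1,0.01,-0.012,0.014,0,1,-0.04,-0.22,0.01,-0.012,0.014,0,1,-0.06,-0.33,0.01,-0.012,0.014,0,1,-0.08,-0.421,0.01,-0.012,0.014,0,1,-0.08,-0.421,0.01,-0.012,0.014,0,1,-0.08,-0.421,0.01,-0.012,0.014,0,1,-0.08,-0.421,0.01,-0.012,0.014,0,1,-0.08,-0.421,0.01,-0.012,0.014,0,1]
}}

```text
time: 21.55
tool_pos: [471.3, -305.8, 129.8]
tcp_rot: [3.141, -0.001, -3.14]
contact_force: [-0.1, 0.1, -0.5]
grip_width: 91.6
```

```bash
python3 - <<'E'
from h import *
state();c=get_calibration('wrist');im=capture('wrist');cv2.imwrite('pics/w13.png',im[:,:,::-1]);np.save('w13c.npy',c,allow_pickle=True)
x0,y0=180,130;K=5
b=cv2.resize(im[y0:y0+120,x0:x0+150,::-1],None,fx=K,fy=K,interpolation=cv2.INTER_CUBIC)
cv2.imwrite('pics/w13z.png',b)
E
```

```text
t 21.55 pos [ 471.3 -305.8  129.8] rot [ 3.141e+00 -1.000e-03 -3.140e+00] F [-0.1  0.1 -0.5] w 91.6
```

View pics/w13z.png

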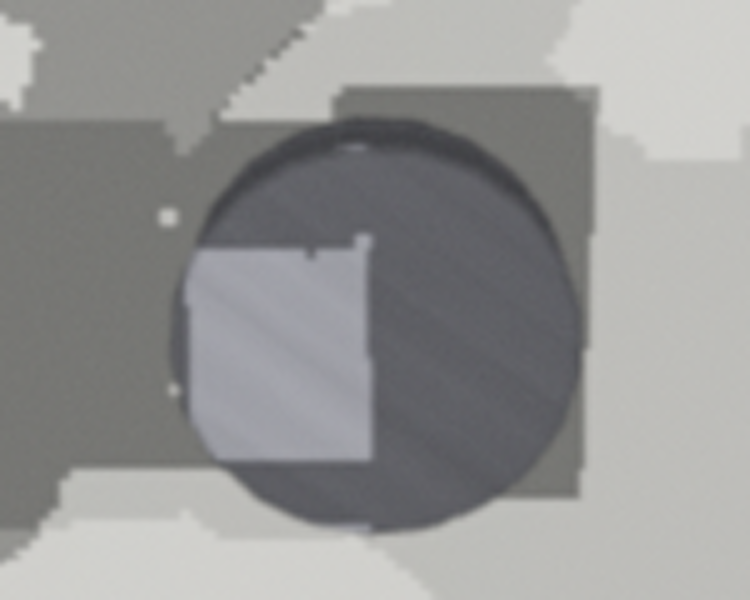

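```bash
python3 - <<'E'
from h import *
c=np.load('w13c.npy',allow_pickle=True).item()
P=lambda u,v:(180+u/5-.4,130+v/5-.4)
for q in [(170,340),(580,340),(375,145),(375,535)]: print(onplane(c,*P(*q),24).round(1))
plan((471.8,-307,23))
E
```

```text
[ 472.4 -339.9   24. ]
[ 472.3 -274.9   24. ]
[ 440.8 -307.4   24. ]
[ 506.3 -307.5   24. ]
-> (471.8, -307, 23) shift [-0.0009 -0.0027  0.2676] turn [ 0.001 -0.001  0.004] dist 107.1
```

Request:
{"api": "carry_out", "payload": {
  "moves": [-0.0045,-0.0037,0.1,0,0,0,1,-0.0045,-0.0037,0.19,0,0,0,1,-0.0045,-0.0037,0.24,0,0,0,1,-0.0045,-0.0037,0.26,0,0,0,1,-0.0045,-0.0037,0.268,0,0,0,0.95,-0.0045,-0.0037,0.268,0,0,0,0.9,-0.0045,-0.0037,0.268,0,0,0,0.85,-0.0045,-0.0037,0.268,0,0,0,0.85]
}}

```text
time: 22.4
tool_pos: [473.8, -307.8, 24.0]
tcp_rot: [-3.141, 0.001, -3.139]
contact_force: [-0.5, 0.2, -0.2]
grip_width: 78.6
```

```bash
python3 - <<'E'
from h import *
state();plan((473.3,-307.4,22.5))
E
```

```text
t 22.4 pos [ 473.8 -307.8   24. ] rot [-3.141e+00  1.000e-03 -3.139e+00] F [-0.5  0.2 -0.2] w 78.6
-> (473.3, -307.4, 22.5) shift [0.0013 0.0009 0.0038] turn [-0.002  0.002  0.004] dist 1.6
```

Request:
{"api": "carry_out", "payload": {
  "moves": [0.001,0.001,0.004,0,0,0,0.78,0.001,0.001,0.004,0,0,0,0.74,0.001,0.001,0.004,0,0,0,0.7,0.001,0.001,0.004,0,0,0,0.6,0.001,0.001,0.004,0,0,0,0.4,0.001,0.001,0.004,0,0,0,0.2,0.001,0.001,0.004,0,0,0,0,0.001,0.001,0.004,0,0,0,0]
}}

```text
time: 23.2
tool_pos: [473.4, -307.2, 22.6]
tcp_rot: [-3.141, 0.001, -3.14]
contact_force: [-0.7, 2.8, 4.8]
grip_width: 65.3
```

```bash
python3 - <<'E'
from h import *
state();plan((500,-150,150));plan((530,-60,150));plan((677,84,150))
E
```

```text
t 23.2 pos [ 473.4 -307.2   22.6] rot [-3.141e+00  1.000e-03 -3.140e+00] F [-0.7  2.8  4.8] w 65.3
-> (500, -150, 150) shift [-0.0676  0.3928 -0.3187] turn [-0.001  0.002  0.004] dist 204.1
-> (530, -60, 150) shift [-0.1431  0.6176 -0.3187] turn [-0.001  0.002  0.004] dist 283.8
-> (677, 84, 150) shift [-0.5113  0.9768 -0.3186] turn [-0.001  0.002  0.004] dist 459.1
```

Request:
{"api": "carry_out", "payload": {
  "moves": [0,0,-0.09,0,0,0,0,0,0,-0.2,0,0,0,0,-0.01,0.05,-0.3,0,0,0,0,-0.03,0.14,-0.32,0,0,0,0,-0.06,0.26,-0.32,0,0,0,0,-0.09,0.38,-0.32,0,0,0,0,-0.12,0.5,-0.32,0,0,0,0,-0.15,0.6,-0.32,0,0,0,0]
}}

```text
time: 24.0
tool_pos: [532.1, -64.6, 149.4]
tcp_rot: [-3.141, -0.001, -3.139]
contact_force: [0.0, -0.8, -4.5]
grip_width: 65.2
```

```bash
python3 - <<'E'
from h import *
state();plan((677,84,150))
E
```

```text
t 24.0 pos [532.1 -64.6 149.4] rot [-3.141e+00 -1.000e-03 -3.139e+00] F [ 0.  -0.8 -4.5] w 65.2
-> (677, 84, 150) shift [-0.3631  0.3706 -0.0021] turn [-0.    -0.002  0.005] dist 207.5
```

Request:
{"api": "carry_out", "payload": {
  "moves": [-0.06,0.07,0,0,0,0,0,-0.14,0.15,0,0,0,0,0,-0.22,0.23,0,0,0,0,0,-0.3,0.31,0,0,0,0,0,-0.34,0.35,0,0,0,0,0,-0.363,0.37,0,0,0,0,0,-0.363,0.37,0,0,0,0,0,-0.363,0.37,0,0,0,0,0]
}}

```text
time: 24.8
tool_pos: [676.1, 83.4, 147.4]
tcp_rot: [-3.141, -0.004, -3.139]
contact_force: [-0.7, 0.1, -6.1]
grip_width: 65.2
```

```bash
python3 - <<'E'
from h import *
state();c=get_calibration('wrist');im=capture('wrist');cv2.imwrite('pics/w14.png',im[:,:,::-1]);np.save('w14c.npy',c,allow_pickle=True)
print(proj(c,(677,84,50)))
E
```

```text
t 24.8 pos [676.1  83.4 147.4] rot [-3.141 -0.004 -3.139] F [-0.7  0.1 -6.1] w 65.2
[257.76310267 201.4502645 ]
```

View pics/w14.png

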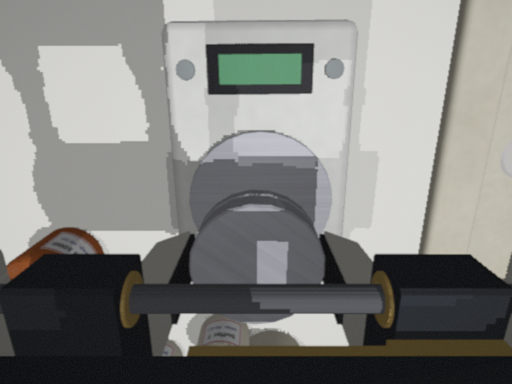

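```bash
python3 - <<'E'
from h import *
c=np.load('w14c.npy',allow_pickle=True).item()
for q in [(190,200),(332,200),(261,132),(191,195),(331.5,195)]: print(onplane(c,*q,50).round(1))
# housing edges front z38
print(onplane(c,168,150,38).round(1),onplane(c,357,150,38).round(1),onplane(c,260,22,38).round(1))
# edge pts of pan via mask in top rows
im=cv2.imread('pics/w14.png');
for v in (145,155,165,175,185): print(v,im[v,180:205].mean(1).round(0).astype(int).tolist())
plan((677,85.5,73))
E
```

```text
[676.   31.9  50. ]
[675.6 141.   50. ]
[624.   86.1  50. ]
[671.9  33.   50. ]
[671.6 140.3  50. ]
[639.5  14.8  38. ] [639.1 160.2  38. ] [550.5  85.1  38. ]
145 [164, 200, 211, 211, 211, 211, 211, 212, 211, 211, 211, 212, 212, 211, 212, 211, 212, 212, 211, 211, 212, 211, 211, 212, 212]
155 [147, 149, 148, 150, 148, 149, 163, 195, 206, 207, 212, 214, 214, 213, 214, 213, 213, 214, 214, 213, 209, 206, 200, 173, 149]
165 [119, 120, 120, 117, 119, 125, 125, 121, 118, 119, 118, 119, 119, 119, 119, 120, 119, 117, 108, 97, 94, 98, 100, 99, 97]
175 [117, 120, 121, 119, 118, 117, 120, 119, 118, 118, 119, 118, 116, 107, 97, 94, 96, 98, 99, 98, 99, 97, 99, 98, 97]
185 [117, 118, 120, 120, 121, 120, 121, 122, 121, 118, 111, 100, 96, 98, 99, 97, 98, 99, 98, 99, 98, 98, 98, 97, 99]
-> (677, 85.5, 73) shift [-0.003   0.0063  0.1874] turn [-0.001 -0.007  0.004] dist 75.0
```

```bash
python3 - <<'E'
from h import *
c=np.load('w14c.npy',allow_pickle=True).item()
im=cv2.imread('pics/w14.png')
for v in (140,145,155,165): print(v,im[v,315:340].mean(1).round(0).astype(int).tolist())
P=np.array([onplane(c,*q,50)[:2] for q in [(203,155),(198,165),(193.3,175),(190.7,185),(261,132)]])
for cy in (86,86.5,87): print(cy,[round(x+np.sqrt(55**2-(y-cy)**2),1) for x,y in P])
E
```

```text
140 [212, 212, 212, 211, 211, 212, 212, 212, 212, 212, 213, 214, 214, 214, 214, 215, 216, 215, 215, 215, 214, 213, 214, 215, 214]
145 [211, 211, 211, 212, 212, 212, 212, 212, 213, 213, 213, 213, 213, 214, 214, 215, 214, 216, 215, 215, 215, 215, 215, 214, 215]
155 [173, 199, 211, 213, 214, 214, 214, 214, 215, 214, 214, 213, 213, 212, 212, 211, 211, 211, 211, 212, 211, 212, 212, 209, 198]
165 [109, 97, 116, 156, 170, 168, 161, 164, 181, 192, 193, 194, 193, 193, 193, 195, 195, 196, 196, 196, 196, 196, 195, 195, 195]
86 [np.float64(675.9), np.float64(677.8), np.float64(678.1), np.float64(679.3), np.float64(679.0)]
86.5 [np.float64(675.3), np.float64(677.0), np.float64(676.9), np.float64(677.5), np.float64(679.0)]
87 [np.float64(674.7), np.float64(676.2), np.float64(675.7), np.float64(675.3), np.float64(679.0)]
```

Request:
{"api": "carry_out", "payload": {
  "moves": [-0.0055,0.0075,0.06,0,-0.007,0,0,-0.0055,0.0075,0.12,0,-0.007,0,0,-0.0055,0.0075,0.15,0,-0.007,0,0,-0.0055,0.0075,0.165,0,-0.007,0,0,-0.0055,0.0075,0.173,0,-0.007,0,0,-0.0055,0.0075,0.177,0,-0.007,0,0,-0.0055,0.0075,0.18,0,-0.007,0,0,-0.0055,0.0075,0.18,0,-0.007,0,0]
}}

```text
time: 25.65
tool_pos: [678.3, 86.0, 76.6]
tcp_rot: [-3.141, 0.001, -3.139]
contact_force: [-0.2, 0.7, -4.8]
grip_width: 65.3
```

```bash
python3 - <<'E'
from h import *
state();c=get_calibration('wrist');im=capture('wrist');cv2.imwrite('pics/w15.png',im[:,:,::-1]);np.save('w15c.npy',c,allow_pickle=True)
plan((678,86,72.6))
E
```

```text
t 25.65 pos [678.3  86.   76.6] rot [-3.141e+00  1.000e-03 -3.139e+00] F [-0.2  0.7 -4.8] w 65.3
-> (678, 86, 72.6) shift [ 0.0007 -0.      0.01  ] turn [-0.001  0.002  0.005] dist 4.0
```

View pics/w15.png

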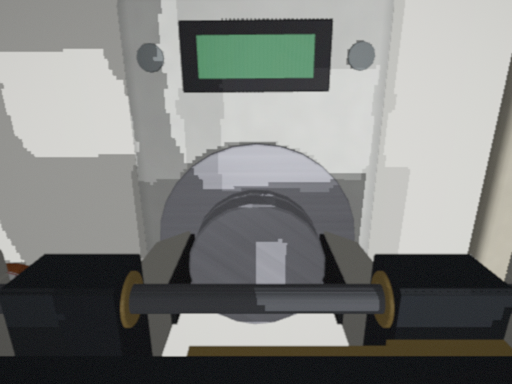

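```bash
python3 - <<'E'
from h import *
c=np.load('w15c.npy',allow_pickle=True).item()
for q in [(257,144),(257,320.5),(161,230),(355,230)]: print(onplane(c,*q,50).round(1))
E
```

```text
[623.2  85.9  50. ]
[732.   86.2  50. ]
[671.5  32.5  50. ]
[671.2 140.6  50. ]
```

Request:
{"api": "carry_out", "payload": {
  "moves": [0.001,0.001,0.002,0,0,0,0,0.001,0.001,0.004,0,0,0,0,0.001,0.001,0.006,0,0,0,0,0.001,0.001,0.007,0,0,0,0,0.001,0.001,0.008,0,0,0,0,0.001,0.001,0.009,0,0,0,0,0.001,0.001,0.0095,0,0,0,0,0.001,0.001,0.0095,0,0,0,0]
}}

```text
time: 26.5
tool_pos: [677.9, 86.4, 72.8]
tcp_rot: [-3.141, 0.001, -3.139]
contact_force: [0.4, -0.9, -5.2]
grip_width: 65.2
```

Still hanging; lower a little more.

Request:
{"api": "carry_out", "payload": {
  "moves": [0,0,0.0005,0,0,0,0,0,0,0.001,0,0,0,0,0,0,0.0015,0,0,0,0,0,0,0.002,0,0,0,0,0,0,0.002,0,0,0,0,0,0,0.002,0,0,0,0,0,0,0.002,0,0,0,0,0,0,0.002,0,0,0,0]
}}

```text
time: 27.3
tool_pos: [677.9, 86.4, 72.6]
tcp_rot: [-3.141, 0.001, -3.139]
contact_force: [-3.8, -0.4, 5.9]
grip_width: 65.4
```

Request:
{"api": "carry_out", "payload": {
  "moves": [0,0,0,0,0,0,0.9,0,0,0,0,0,0,0.9,0,0,0,0,0,0,0.95,0,0,0,0,0,0,1,0,0,-0.05,0,0,0,1,0,0,-0.14,0,0,0,1,0,0,-0.23,0,0,0,1,0,0,-0.25,0,0,0,1]
}}

```text
time: 28.1
tool_pos: [680.0, 86.5, 177.8]
tcp_rot: [-3.141, 0.01, -3.139]
contact_force: [-0.1, 1.2, 0.7]
grip_width: 91.6
```

```bash
python3 - <<'E'
from h import *
state();c=get_calibration('wrist');im=capture('wrist');cv2.imwrite('pics/w16.png',im[:,:,::-1]);np.save('w16c.npy',c,allow_pickle=True)
plan((480,150,200))
E
```

```text
t 28.1 pos [680.   86.5 177.8] rot [-3.141  0.01  -3.139] F [-0.1  1.2  0.7] w 91.6
-> (480, 150, 200) shift [ 0.4981  0.1598 -0.0619] turn [-0.001  0.017  0.005] dist 210.7
```

View pics/w16.png

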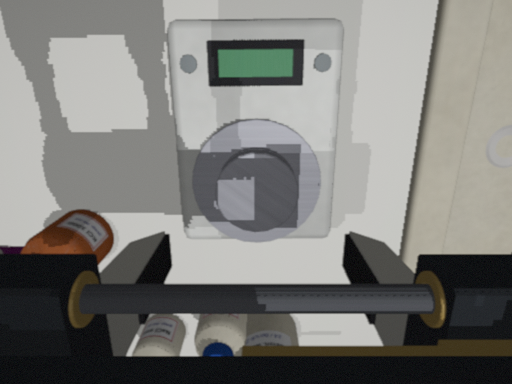

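```bash
python3 - <<'E'
from h import *
c=np.load('w16c.npy',allow_pickle=True).item()
for q in [(193,180),(321,180),(257,118),(257,243)]: print(onplane(c,*q,50).round(1))
im=cv2.imread('pics/w16.png');cv2.imwrite('pics/w16z.png',cv2.resize(im[105:255,180:335],None,fx=4,fy=4,interpolation=cv2.INTER_CUBIC))
E
```

```text
[674.2  32.3  50. ]
[673.9 140.9  50. ]
[622.5  86.4  50. ]
[733.5  86.7  50. ]
```

View pics/w16z.png

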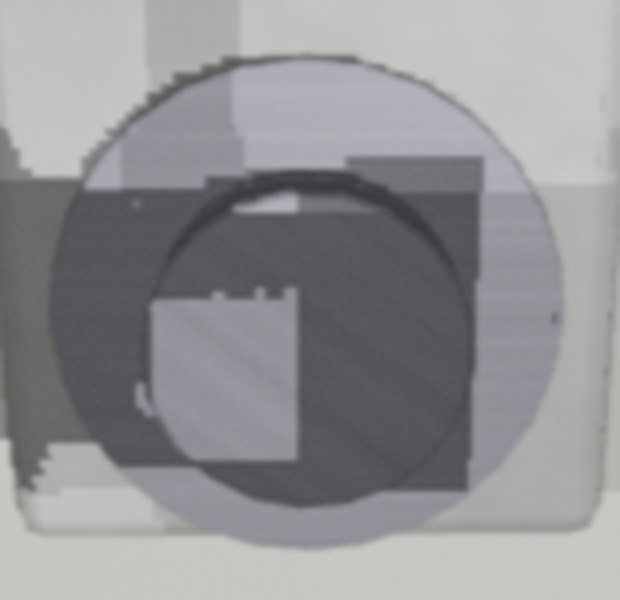

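Request:
{"api": "carry_out", "payload": {
  "moves": [0.06,0.02,-0.03,0,0,0,1,0.14,0.05,-0.06,0,0,0,1,0.24,0.08,-0.06,0,0,0,1,0.34,0.11,-0.06,0,0,0,1,0.44,0.15,-0.06,0,0,0,1,0.49,0.16,-0.06,0,0,0,1,0.49,0.16,-0.06,0,0,0,1,0.49,0.16,-0.06,0,0,0,1]
}}

```text
time: 28.95
tool_pos: [483.6, 150.1, 198.8]
tcp_rot: [-3.141, 0.009, -3.139]
contact_force: [0.8, 0.7, 0.5]
grip_width: 91.8
```

```bash
python3 - <<'E'
from h import *
state()
for n,b in [('top',(115,290,145,365)),('scene',(130,310,135,365))]:
    im=capture(n)[:,:,::-1];cv2.imwrite(f'pics/{n}9.png',im);a=b;cv2.imwrite(f'pics/{n}9z.png',cv2.resize(im[a[0]:a[1],a[2]:a[3]],None,fx=3.3,fy=3.3,interpolation=cv2.INTER_CUBIC))
E
```

```text
t 28.95 pos [483.6 150.1 198.8] rot [-3.141  0.009 -3.139] F [0.8 0.7 0.5] w 91.8
```

View pics/top9z.png

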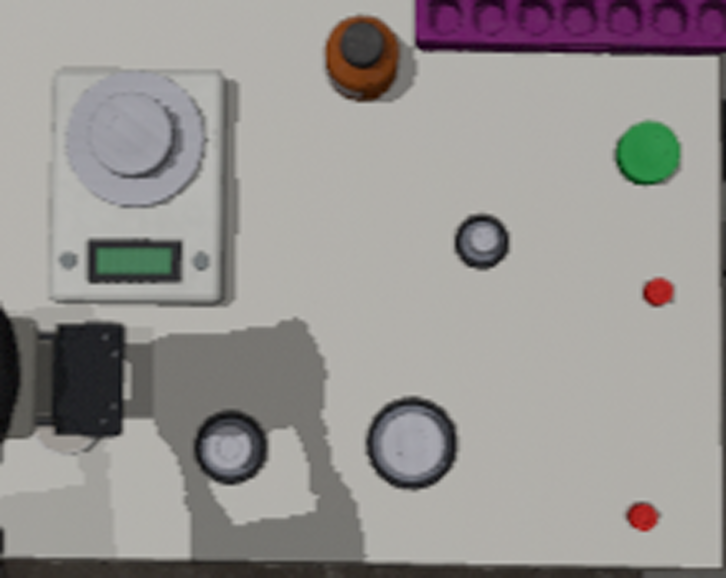

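View pics/scene9z.png

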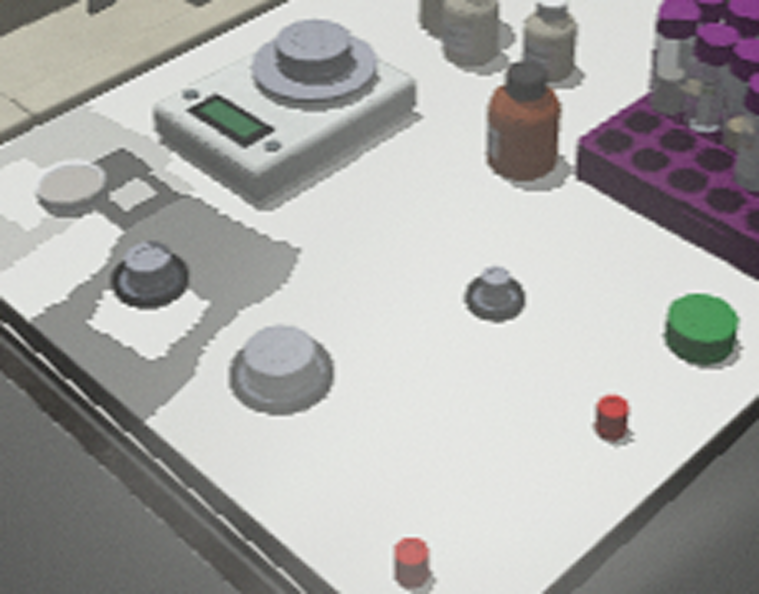

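```bash
python3 - <<'E'
from h import *
c=np.load('w16c.npy',allow_pickle=True).item()
P=lambda u,v:(180+u/4-.4,105+v/4-.4)
for q in [(307,506),(307,190),(140,350),(473,350)]: print(onplane(c,*P(*q),74).round(1))
state();close_job()
E
```

```text
[710.3  86.1  74. ]
[645.1  86.   74. ]
[676.9  53.4  74. ]
[676.8 118.5  74. ]
t 29.05 pos [484.3 149.7 198.8] rot [-3.141  0.009 -3.14 ] F [0.2 0.2 0.4] w 91.8
the job is handed in; nothing more can be done
```

I took the stack apart from the top, setting the tiny, small and medium weights in their own holders and the large weight on the balance pan. I lowered each one until the force reading showed contact before letting go. The job was handed in at about 29 s with the gripper open, clear of everything.

- **Large weight:** the last close-up put its centre at about (677.7, 86) and the pan centre at about (678, 86.6), so it is within 1 mm of the middle.
- **Other three weights:** the final top and scene pictures show each lying flat inside its holder.
- **Left alone:** the bottle, the culture dish and the red and green look-alikes appear where they started. I judged this by eye in the final pictures; the gripper partly covers the dish in the top one.
- **Disagreement:** the top and wrist cameras differed by about 2 mm in x, and up to about 2 mm in y at the pan. I followed the wrist camera, and the grasps and placings agreed with it.
- **Failed checks:** none. The highest contact force I saw in a reading was about 8 N.

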